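# Drive the wedge of a cramping board until the joint is tight

## Task

Two boards lie in the cramping board with their dowelled joint still open. Slip the loose wooden wedge, thin end first, by hand into the tapered gap between the front cleat and the boards just until it touches, then take the claw hammer by its handle and drive the wedge's thick end with several light taps, drawing the hammer back between them, until the joint is closed and another tap no longer moves the wedge, which must then hold the boards tight by itself. Close the joint with hammer and wedge only, without hard blows and without knocking the boards, then lay the hammer flat on the bench clear of the cramping board, and leave the other things where they are.

Things in the scene. Friction and masses are not known exactly. Their poses are not given: they have to be found in the camera images.
- cramping_board: fixed pale plywood board on the bench, 12 mm thick, with dark cleats and two boards on it. Origin on the bench, axes parallel to its edges: it reaches from x = -70 to +130 mm and y = -110 to +215 mm. +x points roughly away from the robot, +y roughly to its left. The wedge enters from the +y end and is driven towards -y
- cleat_corner (a point): corner where the tapered cleat's working face ends at the gap's wide mouth, at x = -33, y = +129, z = 12 mm of the cramping board. The cleat (34 mm wide, 26 mm high, on the near side) runs from here to y = -110 mm; its face slopes 1 in 8, through x = -17 mm at y = 0, so the gap narrows towards -y; the board facing it begins at y = +99 mm
- loose_board (a joint): how far the joint between the two boards is open, m; 0 closed, starts 4 to 7 mm open. The near board (45 x 194 x 22 mm, y from -95 to +99 mm, top at z = 34 mm) slides square to its length on tight dowels that take about 9 N; once closed it hardly gives. Open, it stands that much further towards the tapered cleat
- board_edge (a point): upper near corner of the near, moving board at the gap's mouth. With the joint closed its near face, parallel to y, lies at x = 0 of the cramping board, give or take 1.5 mm: the fence behind the far board was set by hand, so where the wedge comes tight must be felt
- wedge: loose pale wooden wedge lying flat, 180 mm long, 32 high, 75 g; 14 mm wide at the thin end (-y), 31.5 mm and parallel-sided over the last 40 mm at the thick end (+y). Origin on its underside, at mid-length (25 mm wide there). The flat side (+x, at x = 12.6 mm) goes against the near board, the sloping side (-x, 1 in 8) against the tapered cleat: its axes are then parallel to the cramping board's
- wedge_head (a point): middle of the wedge's thick end face, the face to tap, 31.5 mm wide, 32 high; x = -3.1, y = +90 mm of the wedge. Tight, it stands at y = +143 to +167 mm of the cramping board, so the thick end stays out of the gap. Waxed wood, friction about 0.35: a push F squeezes the boards with about 1.2 F, and the wedge does not slip back
- wedge_tip (a point): middle of the wedge's thin end face
- claw_hammer: claw hammer, lying on its side, 323 x 127 x 29 mm, 0.58 kg, balanced at x = -100 mm. Origin on the underside in the middle of its outline. The handle lies along x, 27 mm wide (middle at y = +8 mm), 25 high, up to x = +162 mm; the head lies along y at x = -138 mm, claw to -y, flat striking face to +y. Grip the handle near the head, from x = -100 mm on
- hammer_face (a point): middle of the hammer's striking face, at x = -138, y = +63, z = +14 mm of the hammer; the face looks along the hammer's +y
- glue_bottle: white glue bottle with orange cap, 172 mm tall, standing behind; leave it
- block_plane: black iron block plane 162 mm long, to the left; leave it
- screwdriver_1: screwdriver with orange handle, 200 mm long, by the right edge of the bench; leave it
- carpenter_pencil: red flat pencil 165 mm long near the front edge; leave it

How it is judged:
On the way, in this order (a step that is already met when the one before it is completed fails the run):
1. the wedge lies flat in the mouth of the gap, thin end first, let go, the joint still open (y of wedge_tip in the frame of cramping_board below 0.09 m and y of wedge_head in the frame of cramping_board above 0.13 m and x of wedge_tip in the frame of cramping_board between -0.03 and 0.004 m and angle between the y axis of wedge and the y axis of cramping_board, either way round below 0.15 rad and z of wedge in the frame of cramping_board below 0.016 m and contact force between the fingers and wedge below 0.2 N and value of joint loose_board above 0.0025 m), for 0.1 s.
2. the held hammer taps the wedge (contact force between claw_hammer and wedge above 3 N and contact force between the fingers and claw_hammer above 1 N).
3. the hammer is drawn back from the wedge (contact force between claw_hammer and wedge below 0.1 N and y of hammer_face in the frame of wedge_head above 0.006 m).
4. a further tap with the held hammer finds the joint closed and the wedge no longer moving (contact force between claw_hammer and wedge above 8 N and contact force between the fingers and claw_hammer above 1 N and value of joint loose_board below 0.001 m and linear speed of wedge below 0.005 m/s).
At the end, for the whole second after the job is handed in: the joint is closed to within 1 mm, the wedge lies flat in the gap and by itself presses on the near board with over 15 N, and the hammer lies flat and still on the bench, off the cramping board (value of joint loose_board below 0.001 m and contact force between wedge and loose_board above 15 N and angle between the y axis of wedge and the y axis of cramping_board, either way round below 0.06 rad and z of wedge in the frame of cramping_board below 0.016 m and linear speed of wedge below 0.01 m/s and height (world z) of claw_hammer below 0.006 m and angle between claw_hammer's own z axis and vertical below 0.1 rad and linear speed of claw_hammer below 0.02 m/s and contact force between claw_hammer and cramping_board below 0.2 N); the robot touches nothing.
It fails at once if a hard blow or push of the hammer on the wedge (over 60 N) (contact force between claw_hammer and wedge above 60 N).
It fails at once if the wedge is driven by the fingers (they bear on it while the near board is more than 2 mm from its starting place) (contact force between the fingers and wedge above 1 N and distance of board_edge from where it was at the start of the episode above 0.002 m).
It fails at once if the near board is knocked or pushed by the fingers or the hammer (over 8 N) (contact force between any of the fingers, claw_hammer and loose_board above 8 N).
It fails at once if the bottle, plane, screwdriver or pencil is moved by over 30 mm (distance of any of glue_bottle, block_plane, screwdriver_1, carpenter_pencil from where it was at the start of the episode above 0.03 m).
It also fails if it takes over 72 s, if anything falls off the work surface, if the arm or the gripper's body presses on something with over 40 N, if the wrist force passes 120 N, or if a joint passes its speed limit or range.

## Robot

A 7-joint arm with a two-finger parallel gripper is mounted at the origin on a cart in front of the work surface, level with it; the furniture and walls round the work are solid. World frame = base frame: x ahead of the robot, y to its left, z up, the work surface at z = 0. Lengths are in m, angles in rad, forces in N, time in s.
With the tool pointing down it reaches from about 0.35 to 0.9 m from the base axis. Payload 7.2 kg.
Tool frame: the origin (TCP) lies midway between the tips of the shut fingers; the grasp point (between the pads) lies 19 mm behind it; z points along the fingers, y is the line along which they close (so a half turn about z gives the same grasp; the last joint's range is limited). The gripper opens to 88 mm and grips with 3 to 60 N. Pads are 20 mm wide; open, the fingers measure 115 mm over their backs; the gripper's body (75 mm by 178 mm) begins 61 mm behind the grasp point.
Start: joints at [-1.247, 0.411, -0.013, 1.596, 0.006, 1.134, -0.082], TCP at [0.239, 0.578, 0.223] pointing down, gripper open.
Joint ranges: [-2.95, 2.95], [-0.29, 1.99], [-1.47, 1.44], [0.14, 2.54], [-1.03, 4.17], [0.13, 1.85], [-2.86, 2.86]. Speed limits (rad/s): [2.39, 2.39, 3.01, 3.01, 3.14, 3.14, 3.14].

## Interface

Orientations are given as a unit quaternion [w, x, y, z].
In Python, from workcell import ctrl, kinematics, sense, imaging, workorder, spotter gives the robot as it stands. Calls block until the motion is done:
- ctrl.goto(position, orientation): joint-space move of the TCP to a pose.
- ctrl.line_to(position, rotation=None, max_speed=0.15): straight line of the TCP; rotation=None keeps the orientation; max_speed is the mean speed in m/s.
- ctrl.move_j(angles): joint-space move.
- ctrl.set_gripper(opening, newtons=None): opening from 0.0 (shut) to 1.0 (fully open); newtons is the grip in N (None keeps the last); returns when the fingers have stopped.
- ctrl.dwell(seconds).
- kinematics.ik(position, orientation): joint angles nearest the present ones, or None.
- sense(): the state.
- imaging.read_camera(name): name is "side" or "top" or "wrist"; returns the picture (480x640x3 uint8, red, green, blue); there is no depth.
- imaging.get_calibration(name): a dict with "fx", "fy", "cx", "cy" (pixels), "k1" (the pictures are not rectified: a ray, as slopes to the right and down, at radius r is drawn at 1 + k1 r^2 times it, then the intrinsics apply), "extrinsics" (4x4, takes a point from camera to world coordinates); the wrist camera has in their place "tool_from_camera" (4x4, takes a point from camera to tool coordinates, whose origin is the TCP and whose axes are the flange's). Camera axes: x right, y down, z forward; pixel columns grow to the right and rows downward; lengths in m; the calibration is good to about 2 mm. A picture is of the moment at which its call begins: read the wrist's pose just before it. get_calibration takes no time and is no camera call.
A pose or a line that the arm cannot do raises ctrl.Unreachable and nothing moves.
- workorder.job_done(): hands the job in; it is judged then, once.
Trained networks look in the newest picture that a camera, given by its name, has taken for a name from the list of things; names that differ only in an ending like _2 or _b are one class to them, and where a whole thing is asked for, a point or a joint stands for the part that bears it (a point fixed in the world has none). Each returns a list of dicts, best first, with "score" (0 to 1); they miss things now and then, are a little off and sometimes report something else, mostly with a low value. They report only what shows in the picture. A call takes as long as a camera call.
- spotter.masks_of(camera, label): "mask" (480x640 bool, what is visible of it) and "box" ([left, top, right, bottom] in pixels, round what is visible of it).
- spotter.tip_of(camera, label): "xy" ([column, row] in pixels: a listed point, or the origin of a listed thing).
The state is a dict: "clock": time; "qpos": joint angles; "joint_vel": joint speeds; "joint_efforts": joint torques, N m; "eef_pos": TCP position; "tool_rot": TCP orientation; "contact_force": force on the tool from outside, world axes, zero at the start; "torque": the same for the moment, N m; "finger_gap": opening from 0.0 (shut) to 1.0 (fully open); "finger_force": force on a finger pad.
Only numpy, scipy, OpenCV 4.12 (cv2) and the standard library are available. Lean on these libraries where they do the work, as an engineer would, in place of code of your own. Each camera call takes 0.05 s, during which the arm holds its last target. There are 200 camera calls.

## Working session

There is one attempt and no reset: what is moved stays moved. The work goes in short steps, each a Python script; the robot and the scene stay as the last script left them, time stands still between calls to the robot, and variables do not carry over. Pictures are saved under pics/ and viewed, at most 10 in all, crops included, and the job is handed in when it is done.

```bash
mkdir -p pics; cat > h.py <<'E'
import numpy as np, cv2
from scipy.spatial.transform import Rotation as R
from workcell import ctrl, kinematics, sense, imaging, workorder, spotter
def q2R(q): return R.from_quat([q[1],q[2],q[3],q[0]]).as_matrix()
def R2q(m): x,y,z,w=R.from_matrix(m).as_quat(); return [w,x,y,z]
def Tcam(cam,s=None):
    c=imaging.get_calibration(cam)
    if cam!='wrist': return c,np.array(c['extrinsics'])
    T=np.eye(4);T[:3,:3]=q2R(s['tool_rot']);T[:3,3]=s['eef_pos']
    return c,T@np.array(c['tool_from_camera'])
def px2w(cam,uv,z,s=None):
    c,T=Tcam(cam,s); d=np.array([(uv[0]-c['cx'])/c['fx'],(uv[1]-c['cy'])/c['fy']])
    u=d.copy()
    for _ in range(20): u=d/(1+c['k1']*(u@u))
    v=T[:3,:3]@np.array([u[0],u[1],1]); return T[:3,3]+v*(z-T[2,3])/v[2]
def w2px(cam,p,s=None):
    c,T=Tcam(cam,s); q=T[:3,:3].T@(np.array(p)-T[:3,3]); u=q[:2]/q[2]; u=u*(1+c['k1']*(u@u))
    return np.array([u[0]*c['fx']+c['cx'],u[1]*c['fy']+c['cy']])
def snap(cam,name=None):
    s=sense(); im=imaging.read_camera(cam)
    if name: cv2.imwrite(f'pics/{name}.png',im[:,:,::-1])
    return s,im
def down(yaw):  # tool z down, tool y at angle yaw from world y.. tool x = (cos,sin)
    c,s=np.cos(yaw),np.sin(yaw); return R2q(np.array([[c,s,0],[s,-c,0],[0,0,-1.]]))
E
python3 - <<'E'
from h import *
s=sense(); print(s); print(q2R(s['tool_rot']).round(3))
for cam in ['top','side']:
    snap(cam,cam+'0')
    print(cam,np.array(imaging.get_calibration(cam)['extrinsics']).round(3).tolist())
    for l,z in [('cleat_corner',.012),('board_edge',.034),('wedge',0),('wedge_head',.016),('wedge_tip',.016),('claw_hammer',0),('hammer_face',.014),('cramping_board',0.),('glue_bottle',0),('block_plane',0),('screwdriver_1',0),('carpenter_pencil',0)]:
        for r in spotter.tip_of(cam,l)[:1]: print(l,round(r['score'],2),np.round(r['xy'],1),px2w(cam,r['xy'],z).round(4))
E
```

```text
{'clock': 0.0, 'qpos': array([-1.24716547,  0.41191552, -0.01271421,  1.59703553,  0.00558926,
        1.13428225, -0.08221775]), 'joint_vel': array([ 0.00041536, -0.00107354, -0.00153023, -0.00070867,  0.00069895,
       -0.00094364,  0.00034072]), 'joint_efforts': array([-1.06458891e-03, -5.87952268e+01,  6.41125850e-01, -2.91080976e+01,
       -5.38916420e-02,  1.79934909e-02,  1.31356087e-04]), 'eef_pos': array([0.23851899, 0.57715564, 0.22180281]), 'tool_rot': array([-1.05373866e-04,  1.94662360e-01,  9.80869982e-01, -7.95648419e-04]), 'contact_force': array([ 0.26233156,  0.15619101, -0.60852421]), 'torque': array([-0.01612048,  0.0009896 ,  0.0302753 ]), 'finger_force': 0.0, 'finger_gap': 1.002543166832686}
[[-0.924  0.382 -0.001]
 [ 0.382  0.924 -0.002]
 [-0.    -0.002 -1.   ]]
top [[0.005, -0.988, 0.157, 0.321], [-1.0, -0.003, 0.015, -0.046], [-0.014, -0.157, -0.987, 1.378], [0.0, 0.0, 0.0, 1.0]]
cleat_corner 0.74 [323.1 262.8] [ 0.4437 -0.0278  0.012 ]
board_edge 0.89 [327.2 255. ] [ 0.4652 -0.0403  0.034 ]
wedge 0.7 [424.3 222.4] [ 0.5716 -0.3411  0.    ]
wedge_head 0.87 [
[... 580 characters left out ...]
16, 0.517], [0.0, 0.0, 0.0, 1.0]]
cleat_corner 0.85 [271.6 278.7] [ 0.4534 -0.0179  0.012 ]
board_edge 0.7 [287.9 269.8] [ 0.4836 -0.0399  0.034 ]
wedge 0.69 [415.9 339.4] [ 0.5616 -0.3556  0.    ]
wedge_head 0.59 [383.  350.9] [ 0.4774 -0.3611  0.016 ]
wedge_tip 0.6 [442.1 309.8] [ 0.6536 -0.3323  0.016 ]
claw_hammer 0.77 [239.4 235.4] [0.5127 0.2718 0.    ]
hammer_face 0.83 [294.5 233.6] [0.6237 0.1616 0.014 ]
cramping_board 0.9 [322.1 300. ] [ 0.5032 -0.1418  0.    ]
glue_bottle 0.98 [311.3 218.2] [0.7403 0.2573 0.    ]
block_plane 0.75 [254.5 212.7] [0.6273 0.4036 0.    ]
screwdriver_1 0.76 [455.8 367.3] [ 0.5593 -0.452   0.    ]
carpenter_pencil 0.93 [269.2 321.6] [ 0.375 -0.147  0.   ]
```

View pics/top0.png

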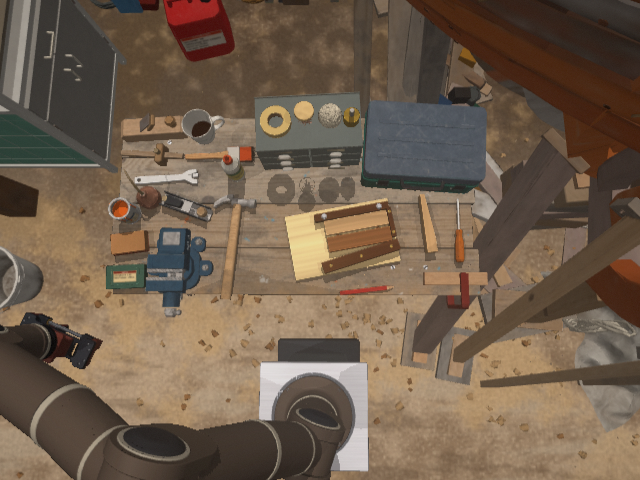

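View pics/side0.png

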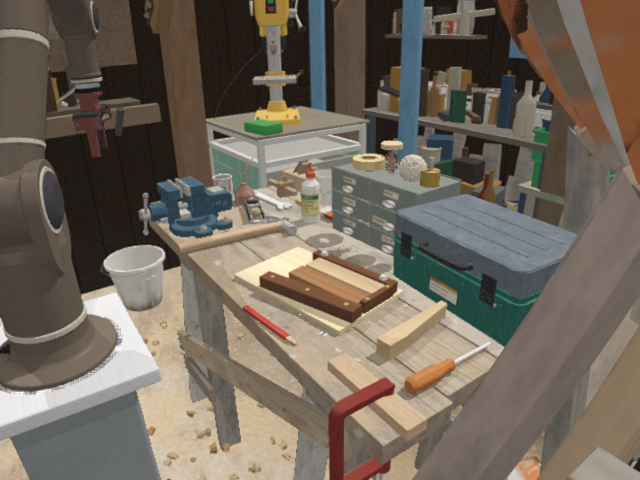

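The top view shows the cramping board at about (345,238) with its mouth to the left. The wedge is at (427,225), thin end away from the robot. The hammer's head is at (238,202), its handle runs towards the robot, and its face looks right, which is the driving direction. Vise, plane and bottle are left and behind. The side view agrees. Next come closer wrist looks.

```bash
cat >> h.py <<'E'
def look(target,yaw,dist,name,labels):
    """put wrist camera centre over target (tool straight down), report points"""
    Tc=np.array(imaging.get_calibration('wrist')['tool_from_camera']); q=down(yaw); Rt=q2R(q)
    d=Rt@Tc[:3,2]; cam=np.array(target)-d/abs(d[2])*dist
    ctrl.goto((cam-Rt@Tc[:3,3]).tolist(),q); s,_=snap('wrist',name); out={}
    for l,z in labels:
        for r in spotter.tip_of('wrist',l)[:1]:
            p=px2w('wrist',r['xy'],z,s); out[l]=p; print(l,round(r['score'],2),np.round(r['xy'],1),p.round(4))
    return out
E
python3 - <<'E'
from h import *
print(np.array(imaging.get_calibration('wrist')['tool_from_camera']).round(3).tolist())
for p in [[.6,.22,.05],[.45,-.03,.05],[.5,-.35,.05]]:
    for y in [0,np.pi/2,np.pi,-np.pi/2]:
        j=kinematics.ik(p,down(y)); print(p,round(y,2),None if j is None else np.round(j,2))
E
python3 - <<'E'
from h import *
look([.57,.23,0],np.pi,.36,'w_ham',[('claw_hammer',0),('hammer_face',.014)])
look([.48,-.08,.02],np.pi,.36,'w_board',[('cleat_corner',.012),('board_edge',.034),('cramping_board',0)])
look([.56,-.34,.0],np.pi,.36,'w_wedge',[('wedge_head',.016),('wedge_tip',.016),('wedge',0)])
print(sense()['clock'])
a,b,c=[cv2.imread(f'pics/w_{n}.png') for n in('ham','board','wedge')]
cv2.imwrite('pics/mos.png',cv2.resize(np.vstack([np.hstack([a,b]),np.hstack([c,c*0])]),(800,600),interpolation=cv2.INTER_AREA))
E
```

```text
[[-0.0, -0.953, -0.304, 0.083], [1.0, -0.0, -0.0, -0.0], [0.0, -0.304, 0.953, -0.162], [0.0, 0.0, 0.0, 1.0]]
[0.6, 0.22, 0.05] 0 [-0.82  0.68  0.57  1.74 -0.47  0.86 -1.61]
[0.6, 0.22, 0.05] 1.57 [-0.68  0.64  0.36  1.73 -0.29  0.83 -0.18]
[0.6, 0.22, 0.05] 3.14 [-0.48  0.62  0.08  1.72 -0.06  0.81  1.2 ]
[0.6, 0.22, 0.05] -1.57 [-0.25  0.63 -0.26  1.7   0.2   0.84  2.55]
[0.45, -0.03, 0.05] 0 [-0.75  0.52  0.92  2.21 -0.66  0.71 -0.94]
[0.45, -0.03, 0.05] 1.57 [-0.5   0.41  0.56  2.2  -0.38  0.62  0.34]
[0.45, -0.03, 0.05] 3.14 [-0.35  0.38  0.38  2.19 -0.25  0.61  1.78]
[0.45, -0.03, 0.05] -1.57 [-0.93  0.75  1.25  2.22 -0.96  0.91 -2.2 ]
[0.5, -0.35, 0.05] 0 [ 0.1   0.65  0.62  1.82 -0.5   0.83 -0.6 ]
[0.5, -0.35, 0.05] 1.57 [ 0.01  0.7   0.76  1.82 -0.62  0.87  1.07]
[0.5, -0.35, 0.05] 3.14 [ 0.04  0.68  0.71  1.82 -0.58  0.86  2.61]
[0.5, -0.35, 0.05] -1.57 [-0.14  0.84  1.03  1.83 -0.86  1.   -1.87]
claw_hammer 0.67 [348.  173.1] [0.4974 0.2601 0.    ]
hammer_face 0.93 [273.7 304.2] [0.632  0.1844 0.014 ]
cleat_corner 0.96 [375.9 210.4] [ 0.4476 -0.0196  0.012 ]
board_edge 0.79 [347.4 243.9] [ 0.4767 -0.0499  0.034 ]
cramping_board 0.82 [261.1 254.9] [ 0.5005 -0.1418  0.    ]
wedge_head 0.73 [297.1 165.8] [ 0.4798 -0.3578  0.016 ]
wedge_tip 0.75 [324.3 333. ] [ 0.6562 -0.3316  0.016 ]
wedge 0.81 [310.3 251. ] [ 0.5686 -0.3464  0.    ]
5.8167
```

View pics/mos.png

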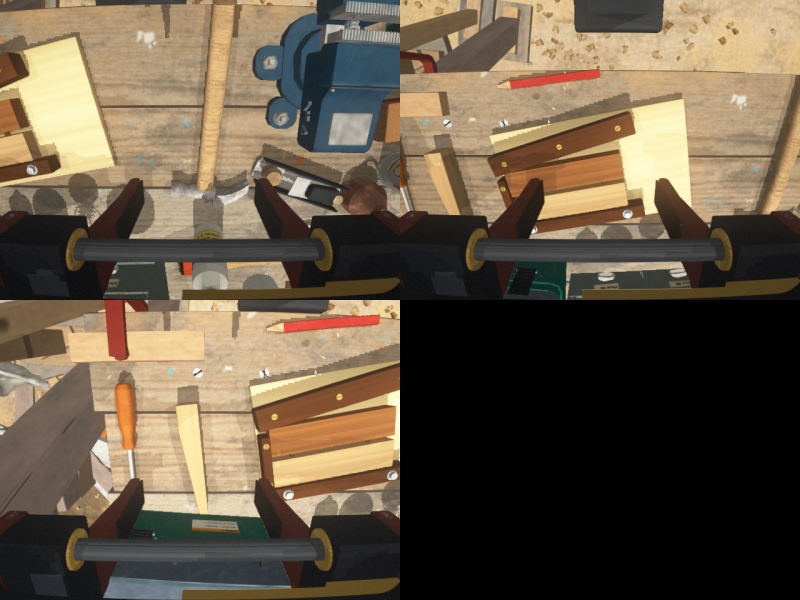

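Hammer, board and wedge are where the detections put them: all points match the known sizes to about 2 mm. I'll refine the cramping board's pose from its edges with an edge fit on the same picture, then grasp the wedge.

```bash
cat > fit.py <<'E'
from h import *
from scipy.optimize import least_squares
# wrist pose of the board look: recompute (same as look())
im=cv2.cvtColor(cv2.imread('pics/w_board.png'),cv2.COLOR_BGR2GRAY).astype(float); im=cv2.GaussianBlur(im,(0,0),1)
Tc=np.array(imaging.get_calibration('wrist')['tool_from_camera']); q=down(np.pi); Rt=q2R(q)
d=Rt@Tc[:3,2]; cam=np.array([.48,-.08,.02])-d/abs(d[2])*.36
s={'eef_pos':cam-Rt@Tc[:3,3],'tool_rot':q}
E=[((-.07,-.1,.012),(-.07,.205,.012)),((-.065,.215,.012),(.08,.215,.012)),((-.033+.0005,.129,.038),(-.0045+.0005,-.1,.038)),((-.067,.129,.038),(-.035,.129,.038))]
P=[];N=[]
for i,(a,b) in enumerate(E):
    a,b=np.array(a),np.array(b);t=(b-a)/np.linalg.norm(b-a)
    for u in np.linspace(0,1,40): P.append(a+u*(b-a));N.append([-t[1],t[0],0])
P=np.array(P);N=np.array(N)
def W(p,v): c,n=np.cos(p[2]),np.sin(p[2]); return v@np.array([[c,n,0],[-n,c,0],[0,0,1]])+[p[0],p[1],0]
p=np.array([.4995,-.1418,np.radians(10)])
for it,rng in enumerate([.008,.008,.005,.004,.003,.003]):
    offs=np.arange(-rng,rng+1e-9,.0004); best=[]
    for a,n in zip(P,N):
        uv=np.array([w2px('wrist',x,s) for x in W(p,a+offs[:,None]*n)]).astype(np.float32)
        v=cv2.remap(im,uv[None,:,0],uv[None,:,1],cv2.INTER_LINEAR)[0]; g=np.abs(np.gradient(v)); k=g.argmax(); best.append((offs[k],g[k]))
    best=np.array(best); m=best[:,1]>4; T=W(p,P+best[:,:1]*N)
    nW=lambda p:W([0,0,p[2]],N)
    r=least_squares(lambda p:(((W(p,P)-T)*nW(p)).sum(1)[m])*1e3,p,loss='soft_l1',x_scale=[.01,.01,.1]); p=r.x
res=((W(p,P)-T)*nW(p)).sum(1)
print(p[:2].round(4),np.degrees(p[2]).round(2),[np.round([np.median(res[i*40:i*40+40])*1e3,np.abs(res[i*40:i*40+40]).mean()*1e3],2).tolist() for i in range(4)],m.sum())
print('corner',W(p,np.array([[-.033,.129,.012]])).round(4),'edge',W(p,np.array([[-.005,.099,.034]])).round(4))
np.save('board.npy',p)
v=cv2.imread('pics/w_board.png')
for a,b in E+[((0,-.095,.034),(0,.099,.034)),((-.0055,.099,.034),(.09,.099,.034))]:
    A=[tuple(w2px('wrist',x,s).astype(int).tolist()) for x in W(p,np.array([a,b]))]; cv2.line(v,A[0],A[1],(0,255,0),1)
cv2.imwrite('pics/fit.png',cv2.resize(v[80:400,120:500],(760,600)))
E
python3 fit.py
```

```text
Traceback (most recent call last):
  File "fit.py", line 19, in <module>
    uv=np.array([w2px('wrist',x,s) for x in W(p,a+offs[:,None]*n)]).astype(np.float32)
                 ~~~~^^^^^^^^^^^^^
  File "h.py", line 17, in w2px
    c,T=Tcam(cam,s); q=T[:3,:3].T@(np.array(p)-T[:3,3]); u=q[:2]/q[2]; u=u*(1+c['k1']*(u@u))
        ~~~~^^^^^^^
  File "h.py", line 7, in Tcam
    c=imaging.get_calibration(cam)
ValueError: time passes only in moves, steps and waits
```

Too many calibration calls; I'll cache the calibration.

```bash
sed -i 's/^def Tcam/from functools import lru_cache\n@lru_cache(None)\ndef calib(cam): return imaging.get_calibration(cam)\ndef Tcam/; s/c=imaging.get_calibration(cam)$/c=calib(cam)/' h.py; sed -i 's/imaging.get_calibration/calib/' fit.py; python3 fit.py
```

```text
[ 0.5015 -0.1443] 10.96 [[0.17, 0.44], [-0.24, 0.34], [0.67, 1.27], [0.52, 0.81]] 157
corner [[ 0.4446 -0.0239  0.012 ]] edge [[ 0.4778 -0.0481  0.034 ]]
```

View pics/fit.png

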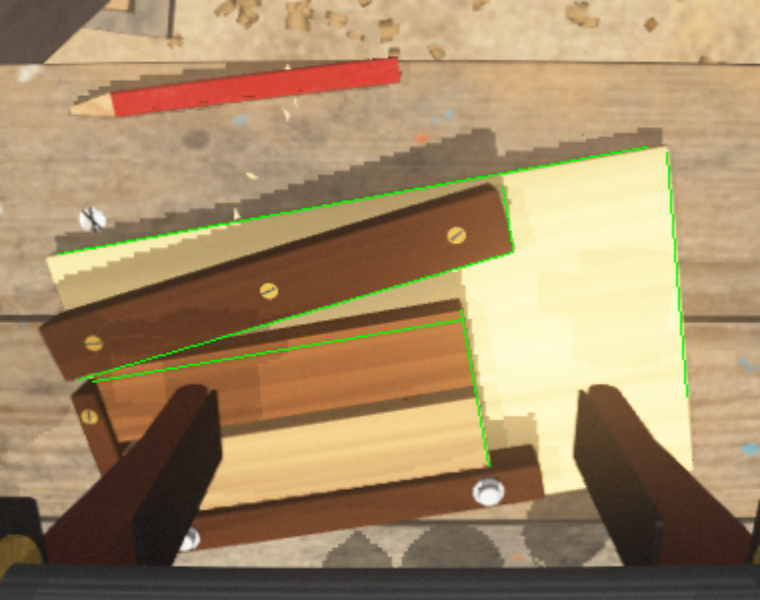

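The green model lines sit on the plywood and cleat edges, and the near board's edge shows about 4–6 mm towards the cleat. Next I grasp the wedge by its parallel thick end and carry it to the mouth.

```bash
cat >> h.py <<'E'
try: B=np.load('board.npy')
except Exception: B=None
def bw(x,y,z): c,n=np.cos(B[2]),np.sin(B[2]); return [float(B[0]+c*x-n*y),float(B[1]+n*x+c*y),float(z)]
def wb(p): c,n=np.cos(B[2]),np.sin(B[2]); d=np.array(p[:2])-B[:2]; return np.array([c*d[0]+n*d[1],-n*d[0]+c*d[1],p[2]])
def fb(s=None): s=s or sense(); c,n=np.cos(B[2]),np.sin(B[2]); f=s['contact_force']; return np.array([c*f[0]+n*f[1],-n*f[0]+c*f[1],f[2]])
E
python3 - <<'E'
from h import *
yw=np.radians(185.7); q=down(yw); g=np.array([.5047,-.3553])
qb=down(B[2]+np.pi/2)
for p,o in [([*g,.1],q),(bw(-.0242,.225,.1),qb),(bw(-.0242,.16,.02),qb)]:
    j=kinematics.ik(p,o); print(None if j is None else np.round(j,2))
ctrl.set_gripper(.62)
ctrl.goto([*g,.09],q); ctrl.line_to([*g,.006]); ctrl.set_gripper(.0,35)
s=sense(); print(s['finger_gap']*88,s['finger_force'],s['clock'],s['eef_pos'])
ctrl.line_to([*g,.12],max_speed=.2)
s,_=snap('wrist','held')
for l,z in [('wedge_head',.13),('wedge_tip',.13)]:
    r=spotter.tip_of('wrist',l)[:1]
    if r: print(l,r[0]['score'],px2w('wrist',r[0]['xy'],z,s))
r=q2R(s['tool_rot']); print(r.round(3).tolist(),s['eef_pos'],s['clock'],s['finger_gap']*88)
E
```

```text
[ 0.24  0.55  0.42  1.76 -0.27  0.89  2.44]
[-0.81  0.3   0.65  2.19 -0.27  0.73  0.21]
[-0.61  0.49  0.6   2.23 -0.52  0.57  0.58]
31.632727826211333 34.93923246860504 8.2333 [ 0.50506826 -0.35539944  0.00667152]
wedge_head 0.92 [ 0.47800163 -0.35779557  0.13      ]
wedge_tip 0.2 [ 0.49074138 -0.41041869  0.13      ]
[[-0.995, -0.1, -0.001], [-0.1, 0.995, 0.001], [0.001, 0.001, -1.0]] [ 0.5042179  -0.35469342  0.11901589] 8.95 31.316790144733066
```

View pics/held.png

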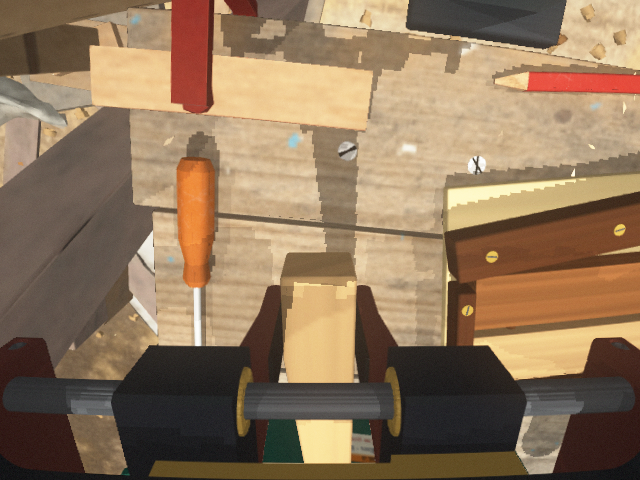

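The wedge is held straight by its thick end, its head face at rows 255–285 and the TCP about 26 mm in from it. Now I take it to the mouth and slide it in until it touches.

```bash
python3 - <<'E'
from h import *
q=down(B[2]+np.pi/2)
ctrl.goto(bw(-.0242,.224,.11),q); f0=fb(); ctrl.line_to(bw(-.0242,.224,.030),max_speed=.15); ctrl.line_to(bw(-.0242,.224,.0195),max_speed=.05)
s=sense(); print(s['clock'],wb(s['eef_pos']).round(4),(fb(s)-f0).round(2)); f0=fb(s)
x,y=-.0242,.224; hits=0
while y>.14:
    y-=.003 if not hits else .002
    if hits: x+=.002/8
    ctrl.line_to(bw(x,y,.0195),max_speed=.06)
    s=sense(); f=fb(s)-f0; print(round(s['clock'],2),round(y,4),wb(s['eef_pos']).round(4),f.round(1))
    if f[1]>2.5 or abs(f[0])>4:
        hits+=1
        if hits==1 and f[1]<3.5 and y>.19: continue
        break
E
```

```text
12.0333 [-0.0242  0.2241  0.0195] [ 0.68 -0.51 -1.48]
12.28 0.221 [-0.0241  0.2208  0.0197] [-0.  -0.5  0.4]
12.53 0.218 [-0.0242  0.2178  0.0196] [-0.5  0.5  1.5]
12.78 0.215 [-0.0242  0.2148  0.0195] [-0.3  0.6  1.7]
13.03 0.212 [-0.0242  0.2118  0.0195] [0.3 0.  1.2]
13.28 0.209 [-0.0242  0.2088  0.0195] [-0.3  1.   1.2]
13.53 0.206 [-0.0242  0.2058  0.0195] [-1.3 -0.1  1.4]
13.78 0.203 [-0.0242  0.2028  0.0195] [-0.9  0.5  0.6]
14.03 0.2 [-0.0241  0.1998  0.0195] [-0.8 -0.4  0.3]
14.28 0.197 [-0.0238  0.1967  0.0196] [0.3 1.1 0.7]
14.53 0.194 [-0.0235  0.1937  0.0197] [ 2.6 -1.  -0.1]
14.78 0.191 [-0.0232  0.1909  0.0197] [4.5 0.9 0.6]
15.03 0.189 [-0.023   0.1892  0.0197] [4.8 1.7 0.9]
```

```bash
python3 - <<'E'
from h import *
x,y=-.0226,.189
ctrl.line_to(bw(x,y,.0195),max_speed=.06); f0=fb(); 
print(f0.round(1))
while y>.145:
    y-=.003; x+=.003/8
    ctrl.line_to(bw(x,y,.0195),max_speed=.06)
    s=sense(); f=fb(s); print(round(s['clock'],2),round(y,4),wb(s['eef_pos']).round(4),f.round(1))
    if f[1]>3.0 or f[0]<-4: break
E
```

```text
[ 3.5  1.2 -0.8]
15.53 0.186 [-0.0223  0.1859  0.0195] [ 3.   1.8 -0.4]
15.78 0.183 [-0.0218  0.1834  0.0195] [ 2.9  3.9 -1.7]
```

Touched at about 4 N: the tip is near y = 29 mm, which means an opening of about 6 mm. Release, back off, look at the result and at the hammer.

```bash
python3 - <<'E'
from h import *
ctrl.set_gripper(.6); s=sense(); e=s['eef_pos']; print(s['clock'],wb(e).round(4))
ctrl.line_to([e[0],e[1],.12],max_speed=.2)
s,_=snap('wrist')
for l,z in [('wedge_head',.028)]:
    for r in spotter.tip_of('wrist',l)[:1]: print(l,r['score'],wb(px2w('wrist',r['xy'],z,s)).round(4))
o=look([.57,.225,0],np.radians(176),.30,'w_ham2',[('claw_hammer',0),('hammer_face',.014)])
m=spotter.masks_of('wrist','claw_hammer'); s=sense(); print(s['clock'],len(m),m[0]['score'],m[0]['box'])
ys,xs=np.nonzero(m[0]['mask']); 
P=np.array([px2w('wrist',(x,y),.0125,s)[:2] for x,y in list(zip(xs,ys))[::7]])
rows=[]
for a in np.arange(.42,.62,.01):
    k=P[(P[:,0]>a)&(P[:,0]<a+.01)]
    if len(k): rows.append((a+.005,k[:,1].min(),k[:,1].max()))
rows=np.array(rows); print(rows.round(4)); 
cx=(rows[:,1]+rows[:,2])/2; ok=(rows[:,2]-rows[:,1])<.036; c=np.polyfit(rows[ok,0],cx[ok],1); print('axis y=',c,'angle',np.degrees(np.arctan(c[0])))
print('xmax head',P[:,0].max())
v=cv2.imread('pics/w_ham2.png'); v[m[0]['mask']]=v[m[0]['mask']]//2+[0,127,0]; cv2.imwrite('pics/w_ham2m.png',v)
E
```

```text
16.3333 [-0.022   0.1829  0.0195]
wedge_head 0.59 [-0.0218  0.2085  0.028 ]
claw_hammer 0.92 [358.9 154.3] [0.4967 0.2606 0.    ]
hammer_face 0.65 [280.3 315.2] [0.6275 0.1852 0.014 ]
18.1833 1 0.97 [280.5, 1.4, 430.9, 347.2]
[[0.425  0.2454 0.2728]
 [0.435  0.2444 0.2745]
 [0.445  0.2445 0.2727]
 [0.455  0.2431 0.2723]
 [0.465  0.2417 0.2713]
 [0.475  0.2409 0.27  ]
 [0.485  0.2403 0.2706]
 [0.495  0.2391 0.2687]
 [0.505  0.2378 0.2676]
 [0.515  0.2371 0.2664]
 [0.525  0.2373 0.2653]
 [0.535  0.2361 0.264 ]
 [0.545  0.2373 0.2613]
 [0.555  0.2378 0.2611]
 [0.565  0.2342 0.2614]
 [0.575  0.2326 0.2604]
 [0.585  0.2311 0.2599]
 [0.595  0.2306 0.2579]
 [0.605  0.2298 0.2567]
 [0.615  0.1871 0.3118]]
axis y= [-0.09094023  0.29882425] angle -5.196198582643388
xmax head 0.663911575845047
```

View pics/w_ham2m.png

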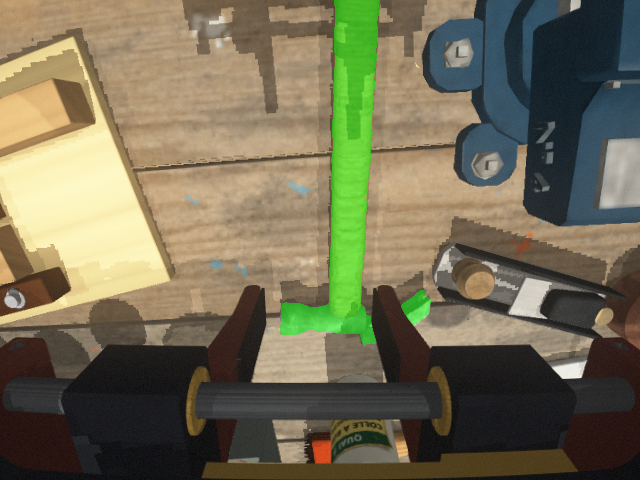

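The mask lies on the hammer: handle axis at 174.8°, head at x≈0.635. Before planning the taps I check how close the handle's tail comes to the base while grasping the hammer.

```bash
python3 - <<'E'
from h import *
for uv in [(318,372),(355,412),(318,362),(278,338),(360,338),(318,360)]: print('top',uv,px2w('top',uv,0).round(3),px2w('top',uv,-.3).round(3))
for uv in [(115,362),(165,372),(150,300)]: print('side',uv,px2w('side',uv,0).round(3))
qt=down(B[2]+np.pi)
for y in (.294,.26,.22,.20):
    p=bw(-.062,y,.022); j=kinematics.ik(p,qt); print(np.round(p,3),np.round(bw(-.062-.26,y,.02),3),None if j is None else np.round(j,2))
q=down(np.radians(174.8)); g=[.592,.245]
ctrl.goto([*g,.09],q); ctrl.line_to([*g,.0045],max_speed=.15); ctrl.set_gripper(0.,60)
s=sense(); print(s['finger_gap']*88,s['finger_force'],s['clock'],s['eef_pos'],s['contact_force'])
ctrl.line_to([*g,.06],max_speed=.15); s,_=snap('wrist','hheld'); print(s['contact_force'],s['torque'],s['eef_pos'],s['finger_gap']*88)
for r in spotter.tip_of('wrist','hammer_face')[:1]: print(r['score'],px2w('wrist',r['xy'],.0695,s))
snap('side','hside')
a=cv2.imread('pics/hheld.png');b=cv2.imread('pics/hside.png')[130:370,130:450]
cv2.imwrite('pics/hh.png',np.hstack([cv2.resize(a,(400,300)),cv2.resize(b,(400,300))]))
E
```

```text
top (318, 372) [ 0.121 -0.014  0.   ] [ 0.078 -0.007 -0.3  ]
top (355, 412) [ 0.01  -0.123  0.   ] [-0.058 -0.14  -0.3  ]
top (318, 362) [ 0.15  -0.014  0.   ] [ 0.113 -0.007 -0.3  ]
top (278, 338) [0.219 0.106 0.   ] [ 0.196  0.139 -0.3  ]
top (360, 338) [ 0.22  -0.139  0.   ] [ 0.198 -0.159 -0.3  ]
top (318, 360) [ 0.156 -0.014  0.   ] [ 0.12  -0.007 -0.3  ]
side (115, 362) [ 0.09  -0.101  0.   ]
side (165, 372) [ 0.157 -0.178  0.   ]
side (150, 300) [0.205 0.074 0.   ]
[0.385 0.133 0.022] [0.13  0.083 0.02 ] [-0.67  0.38  0.27  2.3  -0.21  0.48  1.52]
[0.391 0.099 0.022] [0.136 0.05  0.02 ] [-0.6   0.38  0.27  2.31 -0.22  0.48  1.61]
[0.399 0.06  0.022] [0.144 0.01  0.02 ] [-0.51  0.38  0.29  2.31 -0.23  0.48  1.72]
[0.403 0.04  0.022] [ 0.147 -0.009  0.02 ] [-0.46  0.38  0.29  2.31 -0.23  0.48  1.78]
27.296687549719138 59.99490324407816 19.7833 [0.59228178 0.24437658 0.00511834] [-0.86699544 -2.60856375  6.06545581]
[-0.24902891  0.25583547 -7.34255334] [ 0.00678813  0.0412684  -0.04348689] [0.59123816 0.24515577 0.05922942] 27.058139427233684
```

View pics/hh.png

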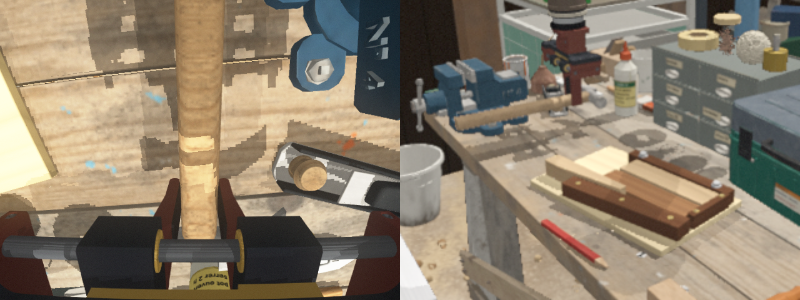

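The hammer is held level and near its balance point, and the wedge sits in the gap. The handle's tail clears the base by roughly 2 cm. Now I move behind the wedge and tap lightly, watching the force.

```bash
python3 - <<'E'
from h import *
qt=down(B[2]+np.pi); Z=.022
e=sense()['eef_pos']; ctrl.line_to([e[0],e[1],.075],max_speed=.2)
ctrl.goto(bw(-.062,.300,.075),qt); ctrl.line_to(bw(-.062,.300,Z),max_speed=.12)
s=sense(); f0=fb(s); print(s['clock'],wb(s['eef_pos']).round(4),f0.round(1))
s,_=snap('wrist','pretap')
y=.276
for i in range(8):   # feel for first contact
    ctrl.line_to(bw(-.062,y,Z),max_speed=.05); s=sense(); f=fb(s)-f0; print(round(s['clock'],2),round(y,4),wb(s['eef_pos']).round(4),f.round(1))
    if f[1]>3: break
    y-=.003
ctrl.line_to(bw(-.062,y+.014,Z),max_speed=.08); s=sense(); print(s['clock'],(fb(s)-f0).round(1),s['finger_gap']*88)
snap('top','taps')
v=cv2.imread('pics/taps.png')[180:330,220:420]; cv2.imwrite('pics/tapsc.png',cv2.resize(v,(800,600)))
E
```

```text
22.2167 [-0.0614  0.2999  0.022 ] [-0.5  0.4 -6.7]
22.9 0.276 [-0.062   0.2759  0.022 ] [ 0.9 -0.3  1. ]
23.15 0.273 [-0.0621  0.273   0.022 ] [ 0.5 -0.4  1.1]
23.4 0.27 [-0.0621  0.2698  0.022 ] [ 0.4 -0.6  0.4]
23.65 0.267 [-0.062   0.2668  0.022 ] [ 0.9 -0.2  0.2]
23.9 0.264 [-0.062   0.2638  0.022 ] [ 1.5 -0.3  1.4]
24.15 0.261 [-0.0619  0.2612  0.022 ] [ 1.5  1.6 -0.4]
24.4 0.258 [-0.0618  0.259   0.0221] [1.1 5.4 0.9]
24.725 [ 1.1 -0.1  0.7] 27.36125721727859
```

View pics/tapsc.png

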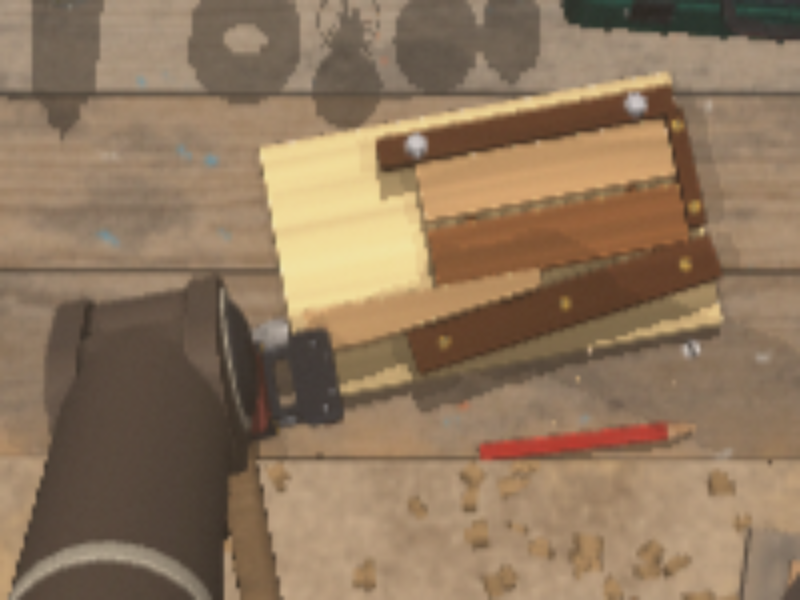

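Contact came at TCP y≈0.262, and the first light tap gave 5 N. The picture shows the hammer head at (275,330) squarely behind the wedge at (310,330). Now the tapping series.

```bash
python3 - <<'E'
from h import *
Z=.022; x=-.062
s=sense(); f0=fb(s); y=.257; n=0; last=None
while s['clock']<58:
    ctrl.line_to(bw(x,y+.003,Z),max_speed=.06); ctrl.line_to(bw(x,y-.002,Z),max_speed=.03); ctrl.dwell(.1); s=sense(); f=fb(s)-f0; a=wb(s['eef_pos']); print(n,round(s['clock'],2),round(y-.002,4),a.round(4),f.round(1),round(s['finger_gap']*88,1))
    F=f[1]
    ctrl.line_to(bw(x,a[1]+.013,Z),max_speed=.08); n+=1
    if F>34 or y<.185: break
    y=a[1]-(.004 if F<14 else F/5500+.001)   # from where it stopped (a includes sag): press a little further
E
```

```text
0 25.54 0.255 [-0.062   0.2557  0.022 ] [-0.7  5.2 -0.4] 27.4
1 26.67 0.2497 [-0.062   0.2505  0.022 ] [-0.3  5.5  1.5] 27.0
2 27.79 0.2445 [-0.062   0.2452  0.022 ] [-0.1  5.4  0.6] 27.4
3 28.92 0.2392 [-0.0621  0.2399  0.022 ] [-0.6  5.9  0.6] 27.0
4 30.04 0.2339 [-0.062   0.2347  0.022 ] [-1.6  5.4 -0.3] 27.0
5 31.17 0.2287 [-0.0621  0.2297  0.022 ] [-1.2  6.7 -0.6] 27.2
6 32.29 0.2237 [-0.0619  0.2243  0.0221] [0.  6.3 0.2] 27.3
7 33.41 0.2183 [-0.062   0.2191  0.022 ] [-0.1  5.3 -0.3] 27.4
8 34.53 0.2131 [-0.062   0.2139  0.022 ] [-0.4  6.1  1. ] 27.1
9 35.66 0.2079 [-0.0623  0.2091  0.022 ] [-1.   7.8  1.7] 27.1
10 36.78 0.2031 [-0.0631  0.2073  0.0219] [-3.1 24.3  3.4] 27.5
11 37.98 0.1999 [-0.0637  0.2063  0.0219] [-5.  33.6  4.9] 27.3
12 39.22 0.1972 [-0.0654  0.2051  0.0215] [-7.7 41.4  4.9] 27.6
```

The joint is closed: the force rose from 8 to 41 N and the stop is firm. One more confirming tap, then lay the hammer back where it lay.

```bash
python3 - <<'E'
from h import *
Z=.022; x=-.062
f0=fb()
ctrl.line_to(bw(x,.209,Z),max_speed=.05); ctrl.line_to(bw(x,.1975,Z),max_speed=.03); ctrl.dwell(.3); s=sense(); print(s['clock'],wb(s['eef_pos']).round(4),(fb(s)-f0).round(1))
ctrl.line_to(bw(x,.245,Z),max_speed=.1); ctrl.line_to(bw(x,.26,.075),max_speed=.15)
s,_=snap('wrist')
for l,z in [('wedge_head',.028),('board_edge',.034)]:
    for r in spotter.tip_of('wrist',l)[:1]: print(l,r['score'],wb(px2w('wrist',r['xy'],z,s)).round(4))
g=[.59,.243]; q=down(np.radians(174.8))
ctrl.goto([*g,.07],q); ctrl.line_to([*g,.016],max_speed=.12); s0=sense()['contact_force'][2]; z=.010
while z>.003:
    ctrl.line_to([*g,z],max_speed=.05); s=sense(); print(round(s['clock'],2),z,s['contact_force'][2]-s0)
    if s['contact_force'][2]-s0>4: break
    z-=.0015
ctrl.set_gripper(.6); ctrl.dwell(.2); ctrl.line_to([*g,.15],max_speed=.2)
snap('side','end'); snap('wrist','endw'); print(sense()['clock'])
a=cv2.imread('pics/endw.png');b=cv2.imread('pics/end.png')[130:370,130:450]
cv2.imwrite('pics/endc.png',np.hstack([cv2.resize(a,(400,300)),cv2.resize(b,(400,300))]))
E
```

```text
40.7917 [-0.064   0.2054  0.0217] [-3.6 34.6  4.2]
wedge_head 0.72 [-0.0127  0.1527  0.028 ]
board_edge 0.7 [0.0034 0.1001 0.034 ]
43.92 0.01 -1.398752581539572
44.17 0.0085 -0.5631543344140901
44.42 0.007000000000000001 -1.298582077759498
44.67 0.005500000000000001 -1.238498874865364
44.92 0.004000000000000002 10.561397188144706
46.7
```

View pics/endc.png

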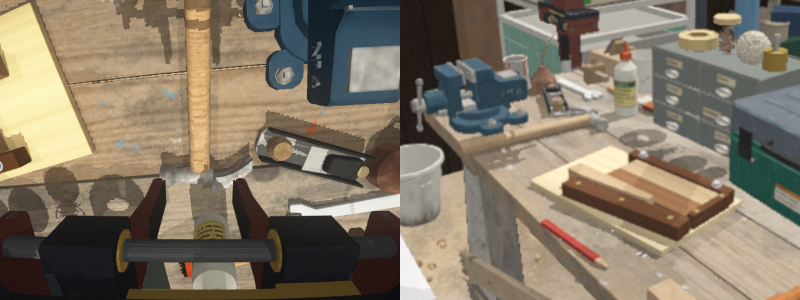

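The hammer lies flat at its old place (handle at (200,90), head at (205,170) in the left half). The wedge is deep in the gap, the joint is closed, and the other things stand where they were. I'm handing in.

```bash
python3 -c "
from h import *
print(workorder.job_done())"
```

```text
the job is handed in; nothing more can be done
None
```

I handed the job in at about 47 s on the robot's clock: the wedge is tapped tight and the joint looks closed, with the last tap at about 35 N no longer moving the wedge (highest reading 41 N). The hammer lies flat on the bench near its old spot, and the other things look unmoved, but the hand-in call returned no verdict.

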